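# Crank up the slide lift and hold the slide rack

### The job

Wind the hand crank of the slide lift clockwise, three full turns to its stop, so that the lift is fully up with the loaded slide rack still standing on it; then take the rack by its handle and raise it straight up until its underside is about 5 cm above the lift's deck. Keep the rack level all the way and finish while holding it there, level and still over its well: do not put it down or let go. Leave the lift fully up and everything else on the bench undisturbed.

Things in the scene. Friction and masses are not known exactly. Their poses are not given: they have to be found in the camera images.
- slide_lift: The slide lift: a white box fixed to the bench, 120 (its x) x 308 (its y) x 140 mm high with a flat deck on top. Origin at the centre of its underside, z up. At its y = -85 mm a well opens in the deck, inside 96 (x) x 116 (y) mm; in it a platform carries the loaded slide rack. At its y = +95 mm the hand crank stands on the deck.
- well_mouth (a point): centre of the well's opening, at the height of the deck's top (140 mm over the bench); axes as the lift's
- rack: The loaded slide rack in the lift's well: white frame 80 (its x) x 100 (its y) x 38 mm high, full of upright glass slides, with a steel bail handle over it (98 mm high in all). Origin at the centre of the underside, z up, axes along the lift's within 0.02 rad. 0.2 to 0.45 kg, centre of mass under the handle's middle. About 8 mm clear of the well's walls all round.
- handle_bar (a point): middle of the rack's handle bar, 92 mm above the rack's underside. The bar runs along the rack's y, 10 mm wide (x), 12 mm high, 80 mm free between uprights, about 48 mm free below it. Its top is 22 mm below the deck at the start and 53 mm above it with the lift fully up (the frame's top then 7 mm below the deck).
- crank (a joint): angle of the hand crank in rad: 0 at the start (lift fully down), growing clockwise seen from above, hard stop at 18.85 (three full turns, lift fully up). It resists with about 2 N at the knob, and stays where it is left.
- platform_plate (a joint): height of the lift's platform above its lowest position, in m: geared to the crank, 25 mm a turn, 0.075 fully up
- crank_axis (a point): point on the crank's upright axis, at the top of the round boss (162 mm over the bench), 48 mm across
- knob_mid (a point): middle of the crank's black knob: upright, 20 mm across and 45 mm high (its middle 194.5 mm, its top 217 mm over the bench, the crank arm's top 171 mm), 45 mm from the crank's axis, spinning freely on its own spindle. Its direction from the axis at the start is anything.
- empty_rack: bystander: an empty white slide rack standing on the bench, same shape as the loaded one (100 x 80 x 98 mm with its handle); origin at the centre of its underside
- specimen_jar: bystander: clear specimen jar, 56 mm across, 70 mm high, behind the lift; origin at the centre of its underside
- dropper_bottle: bystander: small amber dropper bottle, 38 mm across, 85 mm high, behind the lift; origin at the centre of its underside
- spectacles: bystander: brown spectacles with open temples, about 125 mm wide, 135 mm deep, 38 mm high; origin at bench height below the bridge
- slide_box: bystander: flat blue slide storage box, 102 x 172 x 34 mm; origin at the centre of its underside
- staining_jar: bystander: square lidded glass staining jar, 60 x 60 x 97 mm; origin at the centre of its underside
- mouse: bystander: grey computer mouse, 105 x 60 x 30 mm; origin at the centre of its underside
Mind the look-alikes: they are no part of the job. What is shaped like the rack but yellow is not meant.

How it is judged:
On the way, in this order (a step that is already met when the one before it is completed fails the run):
1. the lift is cranked fully up, with the rack still standing on its platform (value of joint crank above 18.2 rad and value of joint platform_plate above 0.071 m and z of rack in the frame of well_mouth below -0.035 m and horizontal distance between rack and well_mouth below 0.025 m and angle between rack's own z axis and vertical below 0.1 rad), for 0.2 s.
2. the rack is lifted off the platform and out of the well, carried by the fingers alone (z of rack in the frame of well_mouth above 0.02 m and contact force between rack and slide_lift below 0.05 N and contact force between rack and the fingers above 1 N), for 0.2 s.
At the end, for the whole second after the job is handed in: the fingers hold the rack (over 1 N on it), its underside 30 to 90 mm above the deck and within 40 mm of the well's centre, tilted less than 0.12 rad, still (under 20 mm/s and 0.12 rad/s), not touching the lift; the lift's platform still up (over 69 of 75 mm) (z of rack in the frame of well_mouth between 0.03 and 0.09 m and contact force between rack and slide_lift below 0.05 N and contact force between rack and the fingers above 1 N and horizontal distance between rack and well_mouth below 0.04 m and angle between rack's own z axis and vertical below 0.12 rad and linear speed of rack below 0.02 m/s and angular speed of rack below 0.12 rad/s and value of joint platform_plate above 0.069 m); the arm keeps its last pose, push and grip.
It fails at once if the rack was tipped (over 0.35 rad) (angle between rack's own z axis and vertical above 0.35 rad).
It fails at once if something else on the bench was disturbed (moved over 30 mm) (distance of any of empty_rack, specimen_jar, dropper_bottle, spectacles, slide_box, staining_jar, mouse from where it was at the start of the episode above 0.03 m).
It also fails if it takes over 67 s, if anything falls off the work surface, if the arm or the gripper's body presses on something with over 40 N, if the wrist force passes 120 N, or if a joint passes its speed limit or range.

### The arm

A 6-joint arm with a two-finger parallel gripper is mounted at the origin on the work surface. World frame = base frame: x ahead of the robot, y to its left, z up, the work surface at z = 0. Lengths are in m, angles in rad, forces in N, time in s.
With the tool pointing down it reaches from about 0.375 to 0.9 m from the base axis. Payload 3.1 kg.
Tool frame: the origin (TCP) lies between the finger pads; the fingertips stand 19 mm ahead of it and the grasp point (between the pads) is the TCP; z points along the fingers, y is the direction in which the jaws open and shut (so a half turn about z gives the same grasp; the last joint's range is limited). The gripper opens to 87 mm and grips with 3 to 60 N. Pads are 19 mm wide; open, the fingers measure 117 mm over their backs; the gripper's body (75 mm by 190 mm) begins 51 mm behind the grasp point.
Start: joints at [0.963, 0.527, 1.433, -0, 1.181, -0.178], TCP at [0.26, 0.568, 0.242] pointing down, gripper open.
Joint ranges: [-3.08, 3.08], [-0.75, 2.2], [0.22, 2.44], [-1.43, 4.57], [0, 2.65], [-2.85, 2.85]. Speed limits (rad/s): [2.79, 2.79, 3.14, 3.14, 3.14, 3.14].

### API

Orientations are given as a unit quaternion [x, y, z, w].
In Python, from rig import robot gives the robot as it stands.
- The arm moves only by the tool apply_moves, never from a script. Its argument "series" is a list of rows, each a list of 7 numbers: the shift along the tool's x, y, z in cm, then the turn, a rotation vector about the tool's x, y, z in degrees, then the opening, from 0 (shut) to 1 (fully open). In form: [[dx, dy, dz, rx, ry, rz, grip], ...]. A call has 1 to 5 rows; each row is the pose to reach, as a shift and turn from the pose commanded when the call began, along the tool's axes at that moment; what a row does not reach only later rows make up. A row lasts 1/12 s, in which the tool goes at most 41.7 mm and 7.16 degrees, less where a joint would pass 70% of its speed; a pose out of reach is approached as far as the arm can. A call with a gripper value outside its range is refused whole. The fingers move at their own pace and stop on an object; "newtons" is the grip in N (left out, the last holds). Time passes only in rows, so rows that repeat a pose let the fingers close. It gives the time, the measured TCP pose, the force and the opening at its end, in the units of the state.
- robot.get_obs(): the state, without advancing time (a new reading comes with each control period).
- robot.camera(name): name is "scene" or "top" or "wrist"; returns the picture (384x512x3 uint8, red, green, blue); there is no depth.
- robot.camera_params(name): a dict with "mtx" (3x3 intrinsics, pixels), "origin" and "rotation" of the camera in the world. Camera axes: x right, y down, z forward; pixel columns grow to the right and rows downward; lengths in m; the calibration is good to about 2 mm. The wrist camera is an equidistant fisheye: a pixel r from the principal point sees the ray r / f radians off the axis. A picture is of the moment at which its call begins: read the wrist's pose just before it. camera_params takes no time and is no camera call; for the wrist camera it gives the pose at the moment of the call.
- robot.hand_in(): hands the job in, once; it reports no verdict.
The state is a dict: "time": time; "q": joint angles; "joint_velocities": joint speeds; "joint_torque": joint torques, N m; "position": TCP position; "tool_rot": TCP orientation; "ft_force": force on the tool from outside, world axes, zero at the start; "moment": the same for the moment, N m; "grip_width": finger opening in m.
Only numpy, scipy, OpenCV 4.12 (cv2) and the standard library are available. Lean on these libraries where they do the work, as an engineer would, in place of code of your own. Each camera call takes 0.05 s, during which the arm holds its last target. There are 200 camera calls.

## Working session

There is one attempt and no reset: what is moved stays moved. The work goes in short steps, Python scripts to look and compute and a tool call to move; the robot and the scene stay as the last step left them, time stands still between calls to the robot, and variables do not carry over. Pictures are saved under pics/ and viewed, about 8 in all and at most 12, crops included, and the job is handed in when it is done.

Besides the shell and the picture viewer there is one more tool, called after "Emit:" as name(argument=value, ...), one argument or row to a line, values as JSON. apply_moves: Moves the arm, as the interface text tells. Its arguments: {"type":"object","properties":{"series":{"type":"array"},"newtons":{"type":"number"}},"required":["series"]}

```bash
ls; mkdir -p pics
python3 - <<'E'
from rig import robot
import cv2,numpy as np
for n in("scene","top"):
    im=robot.camera(n); cv2.imwrite(f"pics/{n}0.png",im[:,:,::-1]); p=robot.camera_params(n); print(n,p)
o=robot.get_obs(); print(o)
E
```

```text
pics
scene {'mtx': array([[484.2120487 ,   0.        , 252.67033979],
       [  0.        , 484.2120487 , 191.92617694],
       [  0.        ,   0.        ,   1.        ]]), 'origin': array([ 1.31202496, -0.09584406,  1.19622911]), 'rotation': array([ 0.72685341,  0.61278482, -0.20231634, -0.23504677])}
top {'mtx': array([[396.69716494,   0.        , 254.94332363],
       [  0.        , 396.69716494, 194.30759961],
       [  0.        ,   0.        ,   1.        ]]), 'origin': array([ 0.4679369 , -0.00798829,  1.347359  ]), 'rotation': array([-0.69563802,  0.71743339, -0.01465175,  0.03409388])}
{'time': 0.1, 'q': array([ 9.62492742e-01,  5.28398669e-01,  1.43374139e+00,  1.48507980e-05,
        1.18141617e+00, -1.78461289e-01]), 'joint_velocities': array([ 0.00040678, -0.00372236, -0.00332946, -0.00101946,  0.00157287,
        0.00036654]), 'joint_torque': array([-3.69093068e-04, -4.40988564e+01, -1.77149642e+01,  6.34453073e-02,
        5.34398295e-02, -5.87986347e-05]), 'position': array([0.26004792, 0.56765991, 0.24066424]), 'tool_rot': array([ 2.13273049e-01,  9.76992141e-01, -9.04162918e-04, -3.82675295e-04]), 'ft_force': array([-0.03009064, -0.35994177, -0.46560235]), 'moment': array([-0.03915405,  0.01605789,  0.03487559]), 'grip_width': 0.08718836468060759}
```

View pics/top0.png

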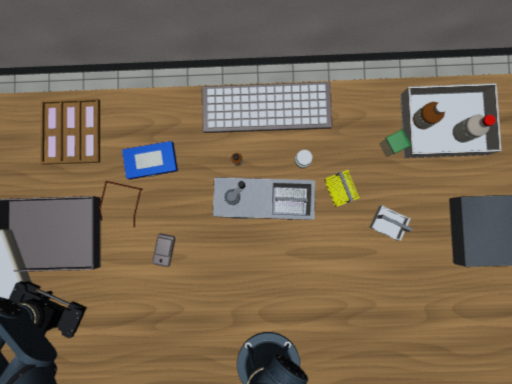

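View pics/scene0.png

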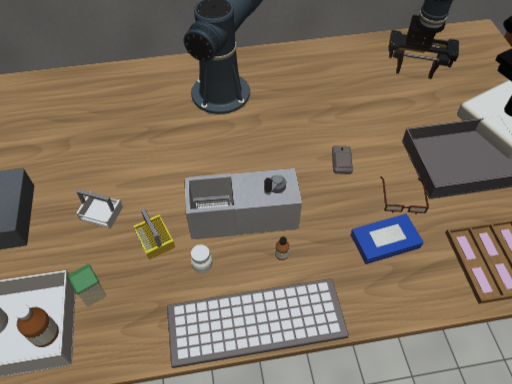

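The top view shows the lift at pixels (213..315, 178..219), with the well and loaded white rack at about (291,199), the crank boss at (233,197) and the black knob at (241,185). The look-alikes are the yellow rack at (342,188) and the empty white rack at (391,222), both standing on the bench. The rack I want is the white one in the lift's well. I'll confirm it in an enlarged crop.

```bash
cat > h.py <<'E'
import numpy as np,cv2
from scipy.spatial.transform import Rotation as R
from rig import robot
def ray(p,u,v):  # pinhole
    d=np.linalg.inv(p['mtx'])@[u,v,1]; r=np.asarray(p['rotation']); M=R.from_quat(r).as_matrix() if r.size==4 else r
    return np.asarray(p['origin']),M@d
def at(p,u,v,z):
    o,d=ray(p,u,v); return o+d*(z-o[2])/d[2]
def proj(p,X):
    r=np.asarray(p['rotation']); M=R.from_quat(r).as_matrix() if r.size==4 else r
    c=M.T@(np.asarray(X)-p['origin']); q=p['mtx']@(c/c[2]); return q[:2]
E
python3 - <<'E'
from h import *
im=cv2.imread('pics/top0.png'); c=im[168:228,205:325]; cv2.imwrite('pics/crop0.png',cv2.resize(c,None,fx=6.5,fy=6.5,interpolation=cv2.INTER_CUBIC))
p=robot.camera_params('top')
for n,u,v,z in [('c1',213,178,.14),('c2',315,178,.14),('c3',315,219,.14),('c4',213,218,.14),('boss',233,197,.162),('knob',241,185,.217),('well',291,199,.14)]: print(n,at(p,u,v,z).round(4))
E
```

```text
c1 [0.6061 0.1512 0.14  ]
c2 [ 0.5958 -0.1605  0.14  ]
c3 [ 0.4712 -0.1555  0.14  ]
c4 [0.4835 0.154  0.14  ]
boss [0.5443 0.0895 0.162 ]
knob [0.5745 0.0611 0.217 ]
well [ 0.5341 -0.0852  0.14  ]
```

View pics/crop0.png

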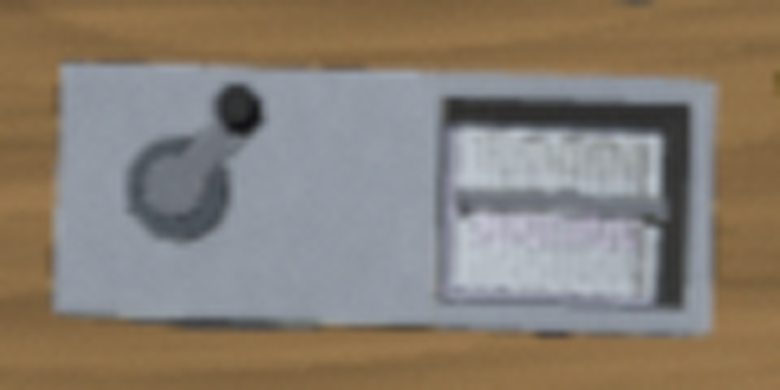

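Run:
```python
from h import *
p=robot.camera_params('top')
f=lambda x,y,z: at(p,(x+.5)/6.5-.5+205,(y+.5)/6.5-.5+168,z)
m=[];w=[]
# lift local: +x?,  y
for (x,y),l in zip([(62,65),(716,80),(710,332),(55,312),(443,97),(690,104),(684,307),(437,302),(178,190)],
  [(60,154),(60,-154),(-60,-154),(-60,154),(48,-27),(48,-143),(-48,-143),(-48,-27),(0,95)]):
    X=f(x,y,.162 if l==(0,95) else .14); w.append(X[:2]); m.append(np.array(l)/1000)
m=np.array(m);w=np.array(w)
a=m-m.mean(0);b=w-w.mean(0); th=np.arctan2((a[:,0]*b[:,1]-a[:,1]*b[:,0]).sum(),(a*b).sum())
Rm=np.array([[np.cos(th),-np.sin(th)],[np.sin(th),np.cos(th)]]); t=w.mean(0)-Rm@m.mean(0)
print('th',th,'t',t,'res mm',((m@Rm.T+t-w)*1000).round(1).tolist())
ax=Rm@[0,.095]+t; wl=Rm@[0,-.085]+t; print('axis',ax,'well',wl)
k=f(238,108,.217)[:2]; d=k-ax; print('knob',k,np.linalg.norm(d),np.degrees(np.arctan2(d[1],d[0])), 'boss',f(178,190,.162))
print('bar ends',f(458,203,.118),f(666,210,.118))
```

```text
th -0.05834585209106856 t [ 0.53998118 -0.00186587] res mm [[1.6, 0.6], [0.8, 0.3], [-1.2, -0.2], [-1.9, 1.6], [0.1, -0.2], [0.4, -0.6], [-0.6, -1.5], [0.3, -0.6], [0.5, 0.4]]
axis [0.54552089 0.09297248] well [ 0.53502459 -0.08672123]
knob [0.57678387 0.06047512] 0.04509381894312674 -46.10908479746109 boss [0.54499507 0.09256742 0.162     ]
bar ends [ 0.53740945 -0.03731438  0.118     ] [ 0.53096116 -0.1360254   0.118     ]
```

```bash
cat >> h.py <<'E'
def down(yaw): # tool pointing down, tool y at angle yaw in the world
    y=np.array([np.cos(yaw),np.sin(yaw),0]); z=np.array([0,0,-1.]); return R.from_matrix(np.c_[np.cross(y,z),y,z])
def rel(X,yaw=-.058,P=None,Q=None):
    o=robot.get_obs(); P=o['position'] if P is None else P; Q=R.from_quat(o['tool_rot']) if Q is None else Q
    return (Q.inv().apply(np.array(X)-P)*100).round(2),(Q.inv()*down(yaw)).as_rotvec(degrees=True).round(2)
E
python3 -c "
from h import *
print(rel([.577,.06,.30]))"
```

```text
(array([-49.97, -32.95,  -5.89]), array([-1.100e-01,  5.000e-02,  6.869e+01]))
```

Emit:
apply_moves(
  series=[
    [-50,-33,-5.9,-0.1,0,68.7,1],
    [-50,-33,-5.9,-0.1,0,68.7,1],
    [-50,-33,-5.9,-0.1,0,68.7,1],
    [-50,-33,-5.9,-0.1,0,68.7,1],
    [-50,-33,-5.9,-0.1,0,68.7,1],
  ],
)

```text
time: 0.52
position: [0.3703, 0.3905, 0.2617]
tool_rot: [0.506, 0.863, -0.0, -0.0]
ft_force: [0.6, 0.3, 0.5]
grip_width: 0.0866
```

```bash
python3 -c "
from h import *
print(rel([.577,.06,.30]))"
```

```text
(array([-38.93,   1.88,  -3.83]), array([-1.000e-02, -0.000e+00,  3.258e+01]))
```

Emit:
apply_moves(
  series=[
    [-38.9,1.9,-3.8,0,0,32.6,1],
    [-38.9,1.9,-3.8,0,0,32.6,1],
    [-38.9,1.9,-3.8,0,0,32.6,1],
    [-38.9,1.9,-3.8,0,0,32.6,1],
    [-38.9,1.9,-3.8,0,0,32.6,1],
  ],
)

```text
time: 0.93
position: [0.4815, 0.2151, 0.2821]
tool_rot: [0.727, 0.686, 0.0, -0.0]
ft_force: [-0.4, 0.5, -0.2]
grip_width: 0.087
```

```bash
python3 -c "
from h import *
print(rel([.577,.06,.30]))"
```

```text
(array([-14.93,  10.44,  -1.8 ]), array([-0.01, -0.03, -0.02]))
```

Emit:
apply_moves(
  series=[
    [-3,2.1,-0.4,0,0,0,1],
    [-6,4.2,-0.8,0,0,0,1],
    [-9,6.3,-1.2,0,0,0,1],
    [-12,8.4,-1.6,0,0,0,1],
    [-14.9,10.4,-1.8,0,0,0,1],
  ],
)

```text
time: 1.35
position: [0.5778, 0.0608, 0.3002]
tool_rot: [0.726, 0.688, 0.0, -0.0]
ft_force: [0.6, 0.2, 0.0]
grip_width: 0.0871
```

Run:
```python
from h import *
print(robot.get_obs()['position'],robot.camera_params('wrist'))
im=robot.camera('wrist'); cv2.imwrite('pics/w1.png',im[:,:,::-1])
print(rel([.577,.0605,.20]),robot.get_obs()['position'])
p=robot.camera_params('wrist'); M=R.from_quat(p['rotation']).as_matrix()
def fp(X):
    c=M.T@(np.array(X)-p['origin']); a=np.arctan2(np.hypot(c[0],c[1]),c[2]); s=p['mtx'][0,0]*a/np.hypot(c[0],c[1]); return (c[:2]*s+p['mtx'][:2,2]).round(1)
print('pred knob top',fp([.5768,.0605,.217]),'boss',fp([.5455,.093,.162]),'well',fp([.535,-.0867,.14]))
```

```text
[0.57777666 0.06084182 0.30023686] {'mtx': array([[297.31863964,   0.        , 252.53627481],
       [  0.        , 297.31863964, 188.56545855],
       [  0.        ,   0.        ,   1.        ]]), 'origin': array([0.58195233, 0.1341382 , 0.44264236]), 'rotation': array([ 0.99048185, -0.02674753, -0.00290257,  0.13498835])}
(array([ 0.58, -0.64, 10.05]), array([0.4 , 0.26, 0.03])) [0.58243689 0.05483044 0.30054318]
pred knob top [243.7 194.6] boss [210. 147.] well [219.4 292. ]
```

View pics/w1.png

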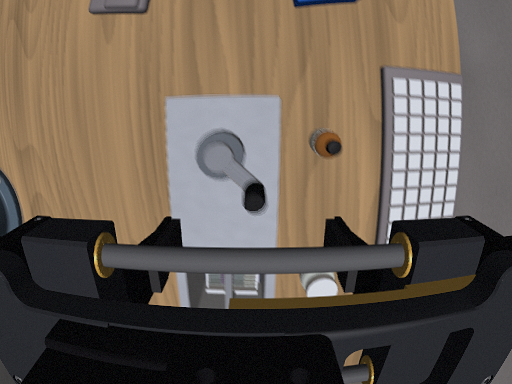

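The wrist view shows the knob at about (255,195), the boss top at about (219,153) and the rack in the well below. I'll compare these with predictions from the camera pose when the picture was taken.

Run:
```python
from h import *
o=np.array([0.58195233, 0.1341382 , 0.44264236]);M=R.from_quat([0.99048185, -0.02674753, -0.00290257,  0.13498835]).as_matrix()
f=297.3186;c0=np.array([252.536,188.565])
def fp(X):
    c=M.T@(np.array(X)-o); a=np.arctan2(np.hypot(c[0],c[1]),c[2]); return (c[:2]*f*a/np.hypot(c[0],c[1])+c0).round(1)
print(fp([.5768,.0605,.217]),fp([.5768,.0605,.172]),fp([.5455,.093,.162]))
def back(u,v,z):
    d=np.array([u,v])-c0;r=np.hypot(*d);a=r/f; v=M@np.r_[np.sin(a)*d/r,np.cos(a)]; return o+v*(z-o[2])/v[2]
im=cv2.imread('pics/w1.png'); g=im[160:230,225:285].max(2); n,l,s,c=cv2.connectedComponentsWithStats((g<45).astype(np.uint8)); print(s[1:],c[1:]+[225,160])
print(back(219,153,.162),robot.get_obs()['position'],rel([.577,.0605,.30]))
cv2.imwrite('pics/w1c.png',cv2.resize(im[120:230,180:300],None,fx=5,fy=5))
```

```text
[250.6 202. ] [250.9 187.2] [216.4 153.5]
[[ 20  23  20  28 474]] [[254.15822785 196.71097046]]
[0.54804791 0.09328332 0.162     ] [0.58243689 0.05483044 0.30054318] (array([ 0.54, -0.58,  0.05]), array([0.4 , 0.26, 0.03]))
```

View pics/w1c.png

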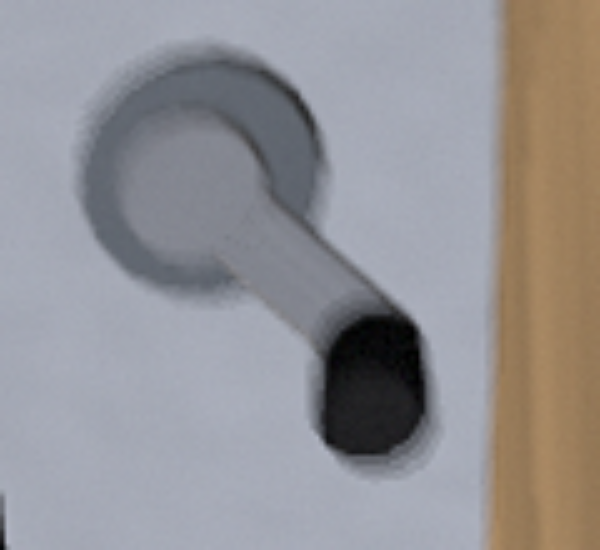

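```bash
python3 -c "
from h import *
print(rel([.578,.0605,.20]),robot.get_obs()['position'],robot.get_obs()['time'])"
```

```text
(array([ 0.59, -0.54, 10.05]), array([0.4 , 0.26, 0.03])) [0.58243689 0.05483044 0.30054318] 1.4
```

Emit:
apply_moves(
  series=[
    [0,0,0,0,0,0,1],
    [0,0,0,0,0,0,1],
    [0,0,0,0,0,0,1],
  ],
)

```text
time: 1.65
position: [0.5759, 0.0636, 0.2995]
tool_rot: [0.725, 0.688, -0.0, -0.001]
ft_force: [-0.7, 0.7, -0.2]
grip_width: 0.0868
```

```bash
python3 -c "
from h import *
print(rel([.578,.0605,.20]),robot.get_obs()['joint_velocities'])"
```

```text
(array([-0.31,  0.24,  9.95]), array([-0.09, -0.07,  0.32])) [ 0.01809149 -0.00650513  0.0033594  -0.00093636 -0.00255926 -0.00234825]
```

Emit:
apply_moves(
  series=[
    [-0.3,0.2,3,0,0,0,1],
    [-0.3,0.2,6,0,0,0,1],
    [-0.3,0.2,8.5,0,0,0,1],
    [-0.3,0.2,9.9,0,0,0,1],
    [-0.3,0.2,9.9,0,0,0,1],
  ],
)

```text
time: 2.07
position: [0.5753, 0.0616, 0.1975]
tool_rot: [0.725, 0.689, -0.002, -0.003]
ft_force: [-0.0, 0.3, -0.1]
grip_width: 0.0871
```

Emit:
apply_moves(
  series=[
    [0,0,0,0,0,0,0.1],
    [0,0,0,0,0,0,0.1],
    [0,0,0,0,0,0,0.1],
    [0,0,0,0,0,0,0.1],
    [0,0,0,0,0,0,0.1],
  ],
  newtons=15,
)

```text
time: 2.48
position: [0.5795, 0.0598, 0.2023]
tool_rot: [0.726, 0.688, 0.001, 0.001]
ft_force: [0.0, 0.7, -1.0]
grip_width: 0.0615
```

Emit:
apply_moves(
  series=[
    [0,0,0,0,0,0,0.1],
    [0,0,0,0,0,0,0.1],
    [0,0,0,0,0,0,0.1],
    [0,0,0,0,0,0,0.1],
  ],
)

```text
time: 2.82
position: [0.5789, 0.0596, 0.2012]
tool_rot: [0.726, 0.688, 0.0, -0.0]
ft_force: [0.0, 0.1, -0.3]
grip_width: 0.035
```

Run:
```python
from h import *
o=robot.get_obs();print(o)
im=robot.camera('wrist'); cv2.imwrite('pics/w2.png',im[:,:,::-1])
```

```text
{'time': 2.8167, 'q': array([-8.95891485e-02,  5.18838263e-01,  1.58448767e+00,  8.24689034e-04,
        1.03765170e+00, -3.68666027e-02]), 'joint_velocities': array([-0.00036558,  0.00319254,  0.0011681 , -0.00144008, -0.00143584,
        0.00041143]), 'joint_torque': array([ 1.35816177e-02, -4.14976180e+01, -1.55315048e+01,  6.73899287e-02,
        3.77061765e-02,  1.80249813e-04]), 'position': array([0.57893632, 0.0596456 , 0.20118313]), 'tool_rot': array([ 7.25643242e-01,  6.88070973e-01,  4.69787438e-04, -4.03190832e-06]), 'ft_force': array([ 0.04850187,  0.11119207, -0.32678567]), 'moment': array([-0.10449592,  0.12359761, -0.01282168]), 'grip_width': 0.03499541098510662}
```

View pics/w2.png

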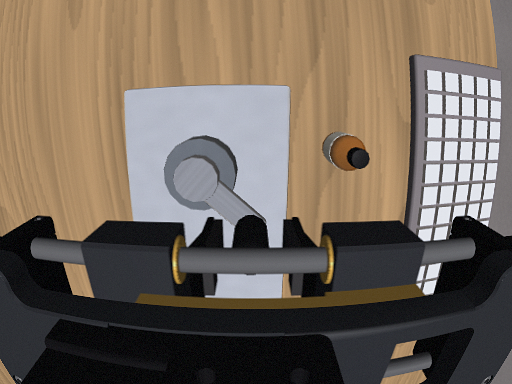

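The fingers straddle the knob, which is centred between the pads at about (250,245) with the jaw 35 mm open. I'll close the rest of the way.

Emit:
apply_moves(
  series=[
    [0,0,0,0,0,0,0.1],
    [0,0,0,0,0,0,0.1],
    [0,0,0,0,0,0,0.1],
    [0,0,0,0,0,0,0.1],
    [0,0,0,0,0,0,0.1],
  ],
)

```text
time: 3.28
position: [0.5779, 0.0597, 0.2009]
tool_rot: [0.726, 0.688, -0.0, -0.001]
ft_force: [-4.5, -0.1, 2.0]
grip_width: 0.0197
```

Run:
```python
from h import *
o=robot.get_obs();print(o['position'],o['ft_force'],o['grip_width'])
Q=R.from_quat(o['tool_rot'])
ax=np.array([.5465,.093]); k=o['position'][:2]; d=k-ax; print(np.hypot(*d),np.degrees(np.arctan2(d[1],d[0])))
a0=np.arctan2(d[1],d[0]); np.set_printoptions(suppress=True)
for s in range(3):
    A=a0-np.radians(24)*5*s; print('third',s)
    for i in range(1,6):
        a=A-np.radians(24)*i; v=.045*np.array([np.cos(a)-np.cos(A),np.sin(a)-np.sin(A),0]); print((Q.inv().apply(v)*100).round(2))
```

```text
[0.57788542 0.0597383  0.2009348 ] [-4.4789685  -0.05461481  1.96634149] 0.019655907890103554
0.04573166586774167 -46.66246014586451
third 0
[-1.06 -1.54  0.  ]
[-1.39 -3.39  0.01]
[-0.95 -5.2   0.01]
[ 0.19 -6.69  0.01]
[ 1.84 -7.57  0.02]
third 1
[ 1.87 -0.14  0.  ]
[3.63 0.49 0.  ]
[ 4.98  1.78 -0.  ]
[ 5.69  3.51 -0.  ]
[ 5.64  5.38 -0.01]
third 2
[-0.81  1.69 -0.  ]
[-2.24  2.9  -0.01]
[-4.03  3.43 -0.01]
[-5.89  3.18 -0.01]
[-7.48  2.2  -0.01]
```

Emit:
apply_moves(
  series=[
    [-1.06,-1.54,0,0,0,0,0.1],
    [-1.39,-3.39,0,0,0,0,0.1],
    [-0.95,-5.2,0,0,0,0,0.1],
    [0.19,-6.69,0,0,0,0,0.1],
    [1.84,-7.57,0,0,0,0,0.1],
  ],
)

```text
time: 3.7
position: [0.5027, 0.0798, 0.201]
tool_rot: [0.726, 0.688, -0.002, 0.001]
ft_force: [-0.7, -3.1, 0.0]
grip_width: 0.0189
```

Run:
```python
from h import *
o=robot.get_obs();print(o['position'],o['ft_force'],o['moment'],o['grip_width'],o['time'])
cv2.imwrite('pics/w3.png',robot.camera('wrist')[:,:,::-1])
o=robot.get_obs();print(o['position'],o['ft_force'],o['moment'],o['grip_width'])
```

```text
[0.50266628 0.07983467 0.20099936] [-0.68584542 -3.14263318  0.01091278] [-0.59829013 -0.08765171  0.05417575] 0.018917240384075475 3.7
[0.50189783 0.08360506 0.20100961] [-3.81673908 -1.73639506  0.73617193] [-0.42248128  0.74082793  0.0449798 ] 0.0190577815770699
```

View pics/w3.png

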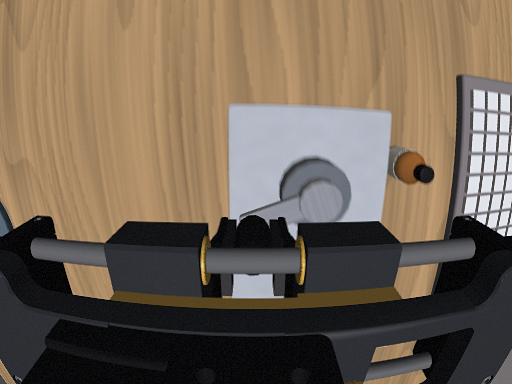

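The knob is still between the pads at about (252,240) and the crank has turned about 120° clockwise, with forces under 5 N. I'll finish the first turn.

Emit:
apply_moves(
  series=[
    [1.87,-0.14,0,0,0,0,0.1],
    [3.63,0.49,0,0,0,0,0.1],
    [4.98,1.78,0,0,0,0,0.1],
    [5.69,3.51,0,0,0,0,0.1],
    [5.64,5.38,0,0,0,0,0.1],
  ],
)

```text
time: 4.17
position: [0.5603, 0.135, 0.2009]
tool_rot: [0.724, 0.69, -0.002, 0.0]
ft_force: [-6.1, -12.3, 2.7]
grip_width: 0.019
```

Emit:
apply_moves(
  series=[
    [-0.81,1.69,0,0,0,0,0.1],
    [-2.24,2.9,0,0,0,0,0.1],
    [-4.03,3.43,0,0,0,0,0.1],
    [-5.89,3.18,0,0,0,0,0.1],
    [-7.48,2.2,0,0,0,0,0.1],
  ],
)

```text
time: 4.58
position: [0.5791, 0.0607, 0.2009]
tool_rot: [0.726, 0.688, 0.002, -0.002]
ft_force: [-4.3, 8.4, 2.6]
grip_width: 0.0193
```

Run:
```python
from h import *
def pr():
    o=robot.get_obs();print(o['time'],o['position'],o['tool_rot'],o['ft_force'],o['moment'],o['grip_width'])
pr(); cv2.imwrite('pics/s1.png',robot.camera('top')[:,:,::-1]); pr()
```

```text
4.5833 [0.57912146 0.06066414 0.20090478] [ 0.72601704  0.68767117  0.00157296 -0.0022659 ] [-4.25803432  8.43861255  2.60465306] [1.45468422 0.84976256 0.04354151] 0.019257030082304175
4.6333 [0.57656153 0.05832752 0.20086253] [ 7.26228420e-01  6.87449180e-01 -2.95643629e-04 -2.41245635e-03] [-5.74568153  1.28866782  4.11750018] [0.31947693 0.93749827 0.03638556] 0.01936710219154067
```

One turn is done and the tool has closed the loop. Now the second turn.

Emit:
apply_moves(
  series=[
    [-1.06,-1.54,0,0,0,0,0.1],
    [-1.39,-3.39,0,0,0,0,0.1],
    [-0.95,-5.2,0,0,0,0,0.1],
    [0.19,-6.69,0,0,0,0,0.1],
    [1.84,-7.57,0,0,0,0,0.1],
  ],
)

```text
time: 5.05
position: [0.5028, 0.0795, 0.201]
tool_rot: [0.726, 0.688, -0.002, 0.001]
ft_force: [-0.7, -3.8, 1.6]
grip_width: 0.0191
```

Emit:
apply_moves(
  series=[
    [1.87,-0.14,0,0,0,0,0.1],
    [3.63,0.49,0,0,0,0,0.1],
    [4.98,1.78,0,0,0,0,0.1],
    [5.69,3.51,0,0,0,0,0.1],
    [5.64,5.38,0,0,0,0,0.1],
  ],
)

```text
time: 5.47
position: [0.5603, 0.135, 0.2009]
tool_rot: [0.724, 0.689, -0.002, 0.0]
ft_force: [-6.6, -11.6, 2.7]
grip_width: 0.0194
```

Emit:
apply_moves(
  series=[
    [-0.81,1.69,0,0,0,0,0.1],
    [-2.24,2.9,0,0,0,0,0.1],
    [-4.03,3.43,0,0,0,0,0.1],
    [-5.89,3.18,0,0,0,0,0.1],
    [-7.48,2.2,0,0,0,0,0.1],
  ],
)

```text
time: 5.88
position: [0.5792, 0.0607, 0.2009]
tool_rot: [0.726, 0.688, 0.002, -0.002]
ft_force: [-4.2, 9.5, 2.3]
grip_width: 0.0194
```

Run:
```python
from h import *
o=robot.get_obs();print(o['time'],o['position'],o['tool_rot'],o['ft_force'],o['grip_width'])
t=robot.camera('top')[:,:,::-1]; a=cv2.resize(t[165:230,200:330],None,fx=4,fy=4); s=robot.camera('scene')[:,:,::-1]; b=cv2.resize(s[120:250,170:320],None,fx=3.4,fy=2.6)
b=cv2.resize(b,(520,330)); cv2.imwrite('pics/s2.png',np.vstack([a,b]))
```

```text
5.8833 [0.5791593  0.060679   0.20087884] [ 0.72602812  0.6876593   0.00152823 -0.00235155] [-4.21015457  9.45813079  2.27083853] 0.019430828612100177
```

View pics/s2.png

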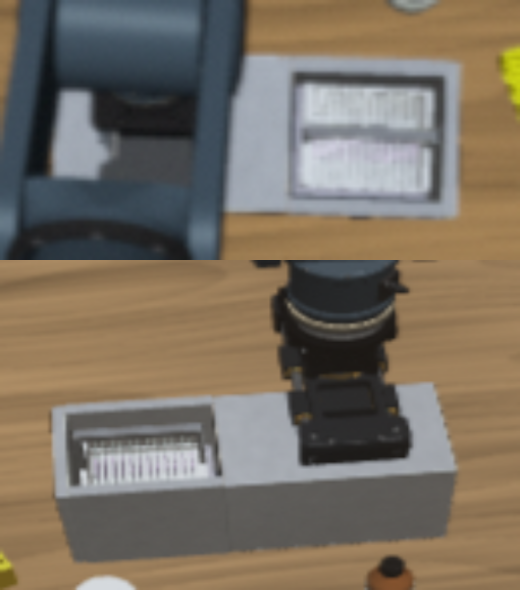

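The rack has risen in the well (the frame fills much more of the opening) and still stands level. Now the third turn, slowing toward the stop.

Emit:
apply_moves(
  series=[
    [-1.06,-1.54,0,0,0,0,0.1],
    [-1.39,-3.39,0,0,0,0,0.1],
    [-0.95,-5.2,0,0,0,0,0.1],
    [0.19,-6.69,0,0,0,0,0.1],
    [1.84,-7.57,0,0,0,0,0.1],
  ],
)

```text
time: 6.4
position: [0.5029, 0.0795, 0.201]
tool_rot: [0.726, 0.688, -0.002, 0.001]
ft_force: [-0.5, -4.1, 1.0]
grip_width: 0.0196
```

Emit:
apply_moves(
  series=[
    [1.87,-0.14,0,0,0,0,0.1],
    [3.63,0.49,0,0,0,0,0.1],
    [4.98,1.78,0,0,0,0,0.1],
    [5.69,3.51,0,0,0,0,0.1],
    [5.64,5.38,0,0,0,0,0.1],
  ],
)

```text
time: 6.82
position: [0.5605, 0.135, 0.2008]
tool_rot: [0.724, 0.69, -0.002, 0.0]
ft_force: [-6.4, -11.5, 2.8]
grip_width: 0.0195
```

Emit:
apply_moves(
  series=[
    [-0.81,1.69,0,0,0,0,0.1],
    [-2.24,2.9,0,0,0,0,0.1],
    [-4.03,3.43,0,0,0,0,0.1],
    [-5.89,3.18,0,0,0,0,0.1],
    [-6.75,2.74,0,0,0,0,0.1],
  ],
)

```text
time: 7.23
position: [0.5839, 0.0668, 0.2009]
tool_rot: [0.726, 0.687, 0.0, -0.003]
ft_force: [-3.3, 6.5, 2.6]
grip_width: 0.0195
```

Emit:
apply_moves(
  series=[
    [-0.4,-0.3,0,0,0,0,0.1],
    [-0.75,-0.57,0,0,0,0,0.1],
    [-0.75,-0.57,0,0,0,0,0.1],
  ],
)

```text
time: 7.48
position: [0.5783, 0.0601, 0.2009]
tool_rot: [0.726, 0.688, 0.001, -0.001]
ft_force: [-3.7, 2.2, 1.7]
grip_width: 0.0193
```

Run:
```python
from h import *
o=robot.get_obs();print(o['time'],o['position'],o['ft_force'],o['moment'],o['grip_width'])
d=o['position'][:2]-[.5465,.093];print(np.hypot(*d),np.degrees(np.arctan2(d[1],d[0])))
```

```text
7.4833 [0.57830023 0.06012704 0.20094797] [-3.71802381  2.16170387  1.73206094] [0.3997023 0.6361886 0.0521204] 0.01928280375948458
0.04573714320740423 -45.95026822241442
```

Emit:
apply_moves(
  series=[
    [-0.15,-0.15,0,0,0,0,0.1],
    [-0.25,-0.25,0,0,0,0,0.1],
    [-0.25,-0.25,0,0,0,0,0.1],
    [-0.25,-0.25,0,0,0,0,0.1],
  ],
)

```text
time: 7.82
position: [0.5776, 0.0593, 0.2011]
tool_rot: [0.726, 0.688, 0.003, -0.001]
ft_force: [0.8, 7.5, -1.0]
grip_width: 0.0198
```

The commanded 3.5 mm push moved the tool only 1 mm and the force rose, so the crank is at its stop. I'll take the push off, open and rise.

Emit:
apply_moves(
  series=[
    [0.2,0.2,0,0,0,0,0.1],
    [0.2,0.2,0,0,0,0,1],
    [0.2,0.2,0,0,0,0,1],
    [0.2,0.2,0,0,0,0,1],
    [0.2,0.2,0,0,0,0,1],
  ],
)

```text
time: 8.23
position: [0.5793, 0.0585, 0.2012]
tool_rot: [0.726, 0.688, 0.001, 0.001]
ft_force: [-0.7, -1.3, 0.5]
grip_width: 0.0382
```

Emit:
apply_moves(
  series=[
    [0,0,0,0,0,0,1],
    [0,0,0,0,0,0,1],
    [0,0,-2,0,0,0,1],
    [0,0,-5,0,0,0,1],
    [0,0,-9,0,0,0,1],
  ],
)

```text
time: 8.65
position: [0.5765, 0.0589, 0.2893]
tool_rot: [0.726, 0.688, -0.002, -0.003]
ft_force: [0.2, -0.2, 0.4]
grip_width: 0.0717
```

Run:
```python
from h import *
o=robot.get_obs();print(o['time'],o['position'],o['grip_width'])
print(rel([.535,-.0867,.32]))
```

```text
8.65 [0.57648997 0.05888221 0.28927511] 0.07174210496655752
(array([-14.76,  -3.39,  -3.06]), array([-0.37, -0.04,  0.27]))
```

Emit:
apply_moves(
  series=[
    [-3,-0.7,-1,0,0,0,1],
    [-6,-1.4,-1.5,0,0,0,1],
    [-9,-2.1,-1.5,0,0,0,1],
    [-12,-2.8,-1.5,0,0,0,1],
    [-14.7,-3.4,-1.5,0,0,0,1],
  ],
)

```text
time: 9.07
position: [0.536, -0.0876, 0.3065]
tool_rot: [0.726, 0.688, 0.0, 0.001]
ft_force: [0.6, 0.0, -0.2]
grip_width: 0.087
```

Emit:
apply_moves(
  series=[
    [0,0,0,0,0,0,1],
    [0,0,0,0,0,0,1],
    [0,0,0,0,0,0,1],
    [0,0,0,0,0,0,1],
    [0,0,0,0,0,0,1],
  ],
)

```text
time: 9.48
position: [0.5368, -0.0849, 0.3059]
tool_rot: [0.725, 0.689, 0.001, -0.0]
ft_force: [0.6, 0.5, 0.1]
grip_width: 0.0869
```

Run:
```python
from h import *
o=robot.get_obs();print(o['time'],o['position'],o['grip_width'],o['joint_velocities'].round(3))
p=robot.camera_params('wrist'); im=robot.camera('wrist')[:,:,::-1]; cv2.imwrite('pics/w4.png',im); print(p['origin'],p['rotation'])
np.savez('w4.npz',o=p['origin'],q=p['rotation'])
cv2.imwrite('pics/w4c.png',cv2.resize(im[90:290,130:390],None,fx=3,fy=3))
```

```text
9.4833 [ 0.53680609 -0.08486702  0.30592994] 0.08685755196241346 [ 0.001  0.003  0.001 -0.001 -0.002  0.   ]
[ 0.54083885 -0.0116243   0.44834108] [ 0.99052778 -0.02565717 -0.00279467  0.13486519]
```

View pics/w4c.png

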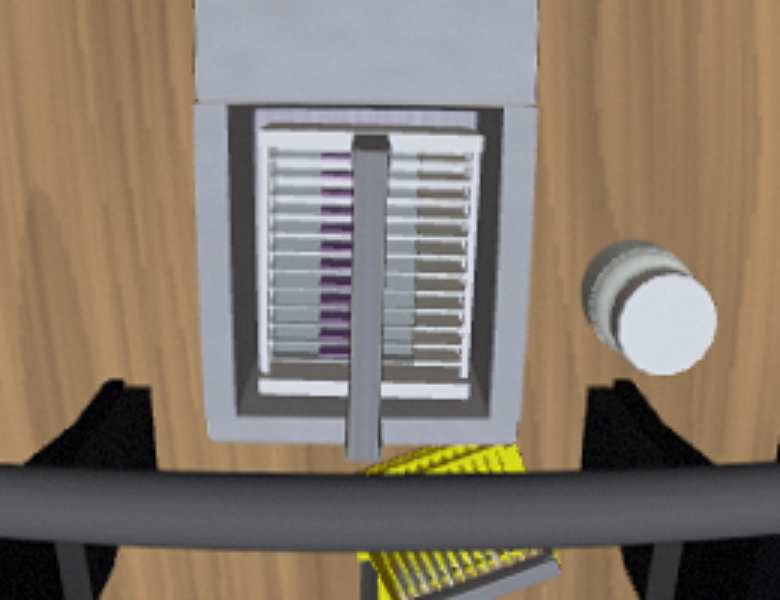

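The rack is up, standing level with its frame just under the deck. The bar runs from about (371,150) to (364,457) in the crop.

Run:
```python
from h import *
d=np.load('w4.npz');o=d['o'];M=R.from_quat(d['q']).as_matrix();f=297.3186;c0=np.array([252.536,188.565])
def back(u,v,z):
    e=np.array([(u+.5)/3-.5+130,(v+.5)/3-.5+90])-c0;r=np.hypot(*e);a=r/f; w=M@np.r_[np.sin(a)*e/r,np.cos(a)]; return (o+w*(z-o[2])/w[2]).round(4)
a=back(371,150,.193);b=back(364,457,.193); print(a,b,(a+b)/2,np.arctan2(*(a-b)[:2]))
print('mouth corners',[back(*c,.14) for c in [(229,106),(503,110),(489,417),(238,415)]])
X=(a+b)/2; print(rel([X[0],X[1],.19],yaw=-np.arctan2(*(a-b)[:2])),rel([.535,-.0867,.19]))
```

```text
[ 0.5405 -0.0388  0.193 ] [ 0.5334 -0.1349  0.193 ] [ 0.53695 -0.08685  0.193  ] 0.073747386006333
mouth corners [array([ 0.4921, -0.0261,  0.14  ]), array([ 0.5868, -0.0325,  0.14  ]), array([ 0.5798, -0.1465,  0.14  ]), array([ 0.4852, -0.1408,  0.14  ])]
(array([-0.2 ,  0.02, 11.59]), array([ 0.03, -0.05,  1.29])) (array([-0.2 , -0.18, 11.59]), array([ 0.03, -0.05,  0.38]))
```

Emit:
apply_moves(
  series=[
    [-0.2,0,3,0,0,1,1],
    [-0.2,0,6,0,0,1,1],
    [-0.2,0,9,0,0,1,1],
    [-0.2,0,11,0,0,1,1],
    [-0.2,0,11.9,0,0,1,1],
  ],
)

```text
time: 9.95
position: [0.5349, -0.0865, 0.184]
tool_rot: [0.731, 0.682, -0.001, -0.003]
ft_force: [0.2, 0.4, -0.1]
grip_width: 0.0869
```

Emit:
apply_moves(
  series=[
    [0,0,0,0,0,0,1],
    [0,0,0,0,0,0,0],
    [0,0,0,0,0,0,0],
    [0,0,0,0,0,0,0],
    [0,0,0,0,0,0,0],
  ],
  newtons=30,
)

```text
time: 10.37
position: [0.5374, -0.0882, 0.1884]
tool_rot: [0.732, 0.682, 0.001, 0.001]
ft_force: [-1.0, -0.4, -1.0]
grip_width: 0.0676
```

Emit:
apply_moves(
  series=[
    [0,0,0,0,0,0,0],
    [0,0,0,0,0,0,0],
    [0,0,0,0,0,0,0],
    [0,0,0,0,0,0,0],
    [0,0,0,0,0,0,0],
  ],
)

```text
time: 10.78
position: [0.5365, -0.088, 0.187]
tool_rot: [0.732, 0.682, 0.0, -0.0]
ft_force: [-0.2, 0.4, -0.0]
grip_width: 0.0349
```

Emit:
apply_moves(
  series=[
    [0,0,0,0,0,0,0],
    [0,0,0,0,0,0,0],
    [0,0,0,0,0,0,0],
    [0,0,0,0,0,0,0],
    [0,0,0,0,0,0,0],
  ],
)

```text
time: 11.2
position: [0.5363, -0.0879, 0.1868]
tool_rot: [0.732, 0.682, 0.0, -0.0]
ft_force: [0.5, -0.6, -0.7]
grip_width: 0.0097
```

The bar is gripped at a width of 9.7 mm. Next I'll raise it gently by 95 mm (underside from -45 to +50 mm).

Emit:
apply_moves(
  series=[
    [0,0,0,0,0,0,0],
    [0,0,-0.3,0,0,0,0],
    [0,0,-0.8,0,0,0,0],
    [0,0,-1.4,0,0,0,0],
    [0,0,-2,0,0,0,0],
  ],
)

```text
time: 11.62
position: [0.5365, -0.0879, 0.2075]
tool_rot: [0.732, 0.682, 0.0, -0.0]
ft_force: [0.1, -0.8, -2.8]
grip_width: 0.0096
```

Emit:
apply_moves(
  series=[
    [0,0,-0.7,0,0,0,0],
    [0,0,-1.4,0,0,0,0],
    [0,0,-2.1,0,0,0,0],
    [0,0,-2.8,0,0,0,0],
    [0,0,-3.5,0,0,0,0],
  ],
)

```text
time: 12.03
position: [0.5365, -0.088, 0.2429]
tool_rot: [0.732, 0.682, 0.001, 0.0]
ft_force: [-0.2, -0.3, -2.3]
grip_width: 0.0096
```

Emit:
apply_moves(
  series=[
    [0,0,-0.8,0,0,0,0],
    [0,0,-1.6,0,0,0,0],
    [0,0,-2.4,0,0,0,0],
    [0,0,-3.2,0,0,0,0],
    [0,0,-4,0,0,0,0],
  ],
)

```text
time: 12.45
position: [0.5365, -0.088, 0.2828]
tool_rot: [0.732, 0.682, 0.0, -0.0]
ft_force: [-0.3, -0.7, -2.3]
grip_width: 0.0094
```

Emit:
apply_moves(
  series=[
    [0,0,0,0,0,0,0],
    [0,0,0,0,0,0,0],
    [0,0,0,0,0,0,0],
    [0,0,0,0,0,0,0],
    [0,0,0,0,0,0,0],
  ],
)

```text
time: 12.87
position: [0.5362, -0.0879, 0.2814]
tool_rot: [0.732, 0.682, 0.0, -0.001]
ft_force: [0.5, -0.7, -3.1]
grip_width: 0.0096
```

Run:
```python
from h import *
o=robot.get_obs();print(o['time'],o['position'],o['ft_force'],o['moment'],o['grip_width'])
w=robot.camera('wrist')[:,:,::-1]; s=robot.camera('scene')[:,:,::-1]
cv2.imwrite('pics/fin.png',np.vstack([cv2.resize(s[80:290,70:350],(520,390)),cv2.resize(w[100:380],(384,210))[:,:384] if 0 else cv2.resize(w,(520,208))]))
```

```text
12.8667 [ 0.53615831 -0.0878801   0.28138619] [ 0.5135532  -0.70753655 -3.12242654] [-0.14216571  0.05235163 -0.02411949] 0.009649625434791176
```

View pics/fin.png

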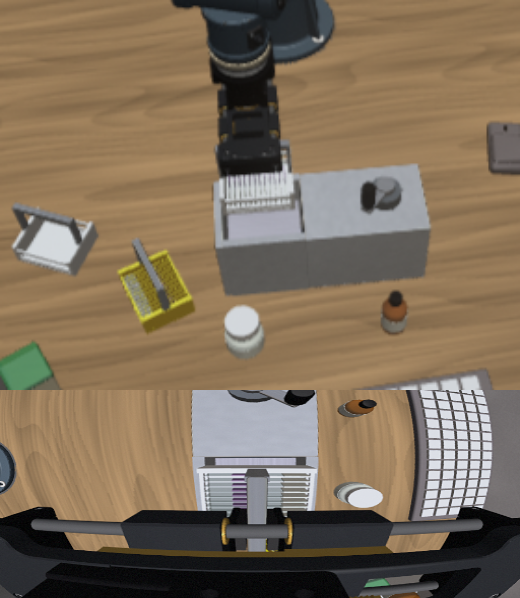

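```bash
python3 -c "
from h import *
o=robot.get_obs();print(o['position'],o['joint_velocities'].round(4),o['grip_width']);robot.hand_in()"
```

```text
[ 0.53631785 -0.08793358  0.28154835] [-0.0001 -0.0028 -0.0009 -0.0002  0.0013 -0.0005] 0.009686087196748806
the job is handed in; nothing more can be done
```

I wound the crank three full turns clockwise to its stop, gripped the loaded rack by its bar and raised it straight up 95 mm. I handed the job in still holding it.

- **Crank and lift:** the knob came back to its starting angle after three turns. A further 3.5 mm push moved it only about 1 mm while the force rose, so the crank was at its stop. In the wrist view the rack then stood level on the raised platform.
- **Rack:** its underside is about 49 mm above the deck, worked out from the gripper height. It is centred over the well within about 2 mm and looked level in the last pictures. The gripper carries about 2.5–3 N with the bar held at 9.7 mm, and the arm was still.
- **Bench:** the bystanders in the last view looked untouched. I judged that and the level by eye only, and the spectacles and slide box were outside that view.
- **Disagreement:** the wrist and top cameras differed by about 3 mm along x. That was within what the grip allowed. No check failed.

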